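Load the gel viewer and hold its amber cover at the viewing angle

ROBOT

A 6-joint arm with a two-finger parallel gripper is mounted at the origin on the work surface. World frame = base frame: x ahead of the robot, y to its left, z up, the work surface at z = 0. Lengths are in m, angles in rad, forces in N, time in s.
With the tool pointing down it reaches from about 0.3 to 0.95 m from the base axis. Payload 3.1 kg.
Tool frame: the origin (TCP) lies between the finger pads; the fingertips stand env.tip_reach ahead of it and the grasp point (between the pads) lies 3 mm ahead of it (env.tip_reach is the distance from the TCP to the fingertips, in m); z points along the fingers, y is the line along which they close (so a half turn about z gives the same grasp; the last joint's range is limited). The gripper opens to 85 mm and grips with 20 to 120 N. Pads are 22 mm wide; open, the fingers measure 114 mm over their backs; the gripper's body (76 mm by 85 mm) begins 54 mm behind the grasp point. The pads swing forward as they close: fully open they stand 13 mm farther back than shut.
Start: joints at [-1.228, 0.308, 1.634, -0, 1.2, -0.07], TCP at [0.251, -0.573, 0.253] pointing down, gripper open.
Joint ranges: [-3.06, 3.06], [-0.79, 1.96], [0.05, 2.63], [-1.19, 4.34], [0.05, 2.64], [-2.94, 2.94]. Speed limits (rad/s): [2.79, 2.79, 3.14, 3.14, 3.14, 3.14].

INTERFACE

Orientations are given as a 3x3 rotation matrix whose columns are the frame's x, y, z axes.
In Python, from rig import env gives the robot as it stands.
- The arm moves only by the tool arm_command, never from a script. Its argument "motion" is text: rows parted by semicolons, each of 7 numbers parted by spaces: the turn, a rotation vector about the tool's x, y, z in degrees, then the shift along the tool's x, y, z in m, then the opening, from 0 (shut) to 1 (fully open). In form: ax ay az tx ty tz hand; .... A call has 1 to 12 rows; each row shifts and turns the commanded pose from where the row before left it, along the tool's axes as they then stand; what a row does not reach is not made up. A row lasts 1/8 s, in which the tool goes at most 62.5 mm and 10.7 degrees, less where a joint would pass 70% of its speed; a pose out of reach is approached as far as the arm can. A call is refused whole if a number of a shift passes 0.0625 or a number of a turn 10.7, either way. A call with a gripper value outside its range is refused whole. The fingers move at their own pace and stop on an object; the grip force is fixed at half the most. Time passes only in rows, so rows that do not move let the fingers close. It gives the time, the measured TCP pose, the force, the opening and the grip force at its end, in the units of the state.
- env.sense(): the state, without advancing time (a new reading comes with each control period).
- env.snapshot(name): name is "scene" or "top"; returns (picture, depth): 384x512x3 uint8, blue, green, red; 384x512 float32, m along the optical axis (not along the pixel's ray), 0 where there is no reading.
- env.calibration(name): a dict with "intrinsics" (3x3 intrinsics, pixels), "dist_coeffs" ([k1, k2, p1, p2, k3] as OpenCV has them; the pictures are not rectified), "cam_to_world" (4x4, takes a point from camera to world coordinates). Camera axes: x right, y down, z forward; pixel columns grow to the right and rows downward; lengths in m; the calibration is good to about 2 mm. A picture is of the moment at which its call begins. calibration takes no time and is no camera call.
- env.job_done(): hands the job in; it is judged then, once.
The state is a dict: "clock": time; "q": joint angles; "qvel": joint speeds; "tau": joint torques, N m; "position": TCP position; "eef_rot": TCP orientation; "force": force on the tool from outside, world axes, zero at the start; "ft_torque": the same for the moment, N m; "grip_width": finger opening in m; "grip_force": force on a finger pad.
Only numpy, scipy, OpenCV 4.12 (cv2) and the standard library are available. Lean on these libraries where they do the work, as an engineer would, in place of code of your own. Each camera call takes 0.05 s, during which the arm holds its last target. There are 200 camera calls.

TASK

The run gel is still in its clear tray on the bench: keeping the tray level, set it down in the middle of the viewer's glass with its long sides along the hinge, and let go of it. Then take the amber cover, which leans open at the back, bring it gently down to 45 degrees above its shut position, and hold it still there so that I can look through it and cut out a band underneath. The cover falls shut if it is let go, so finish while still holding it; leave the tip rack, bottle and tube alone.

Things in the scene. Friction and masses are not known exactly. Their poses are not given: they have to be found in the camera images.
- viewer: Blue-light gel viewer, a blue box 200 mm deep (its x), 240 mm wide (its y), 60 mm high, fixed on the bench. Origin: centre of its underside; x points from its front (control strip and switch, nearer the robot) to its back, where the cover is hinged; y along the hinge, z up. Turned up to 26 degrees either way.
- glass (a point): Centre of the viewer's lit glass, on its top surface, 60 mm above the bench, 10 mm in front of the viewer's centre; axes as the viewer's. The glass is a flush light-blue window, 120 mm (x) by 150 mm (y) in a black border; the top is flat up to the hinge brackets 84 mm behind this point.
- tray: Clear gel tray, 62 mm wide (its x), 90 mm long (its y), 22 mm high, 0.11 to 0.18 kg with its gel, loose on the bench left or right of the viewer. Origin: centre of its underside. 3 mm walls with red top edges along the long sides; the ends are open, so it is carried level. The pale gel lies fixed in it, 10 mm up. Grip from above across the 62 mm, outside the walls.
- cover (a joint): Hinge angle (rad) of the see-through amber cover: 0 shut, 0.785 = 45 degrees, 1.833 = leaning open on its stop (the start). Almost no friction: below about 1.3 rad it falls shut by itself, above about 1.4 it falls back to the stop. A hood 200 mm wide, 174 mm from hinge to front face, 34 mm deep with side and front skirts, 0.25 to 0.47 kg.
- cover_handle (a point): Middle of the black bow handle on the cover's front face: round bar 12 mm thick, parallel to the hinge, 84 mm free between its legs, its axis 35 mm off the face (room for a finger between). Pinched from above, it may turn between the pads. Height over the bench: about 258 mm leaning open, 221 mm at 45 degrees.
- cover_hinge (a point): Middle of the hinge line, 80 mm behind the viewer's centre, 64 mm above the bench, along the viewer's y. Axes turn with the cover and equal the viewer's when it is shut; in them the handle's middle lies at x = -207 mm, z = +16 mm. The front rises and swings back as the angle grows.
- tiprack: Orange pipette tip rack, 82 x 120 x 54 mm, loose on the bench, on the other side of the viewer from the tray; origin: centre of its underside. Bystander.
- bottle: Dark reagent bottle with white cap, 64 mm across, 130 mm high, standing behind on one side; origin: centre of its underside. Bystander.
- tube: Standing 50 ml tube with blue cap, 34 mm across the cap, 115 mm high, standing behind on the other side; origin: centre of its underside. Bystander, tips easily.

How it is judged:
On the way, in this order (a step that is already met when the one before it is completed fails the run):
1. the tray lies flat in the middle of the glass, long sides along the hinge, let go of, the cover still leaning open (x of tray in the frame of glass between -0.02 and 0.02 m and y of tray in the frame of glass between -0.025 and 0.025 m and z of tray in the frame of glass between -0.004 and 0.004 m and angle between the y axis of tray and the y axis of glass, either way round below 0.2 rad and angle between tray's own z axis and vertical below 0.06 rad and contact force between each of the arm, the fingers and tray below 0.1 N and linear speed of tray below 0.02 m/s and value of joint cover above 1.5 rad), for 0.2 s.
2. the fingers hold the cover at 45 degrees (value of joint cover between 0.685 and 0.885 rad and contact force between the fingers and cover above 0.2 N and velocity of joint cover between -0.1 and 0.1 rad/s), for 0.2 s.
At the end, for the whole second after the job is handed in: The fingers hold the cover still (under 0.1 rad/s) at 45 degrees, give or take 5.7 degrees, and nothing else props it; the tray lies flat on the glass, within 20 mm (front to back) and 25 mm (sideways) of its middle, its long sides within 11 degrees of the hinge line, at rest and untouched (all of step 2 and contact force between cover and tray below 0.05 N and contact force between cover and tiprack below 0.05 N and contact force between cover and bottle below 0.05 N and contact force between cover and tube below 0.05 N and x of tray in the frame of glass between -0.02 and 0.02 m and y of tray in the frame of glass between -0.025 and 0.025 m and z of tray in the frame of glass between -0.004 and 0.004 m and angle between the y axis of tray and the y axis of glass, either way round below 0.2 rad and angle between tray's own z axis and vertical below 0.06 rad and linear speed of tray below 0.02 m/s and contact force between each of the arm, the fingers and tray below 0.1 N); the arm keeps its last pose, push and grip.
It fails at once if the cover is dropped (faster than 2.5 rad/s) or let down below 20 degrees (velocity of joint cover below -2.5 rad/s or value of joint cover below 0.35 rad).
It fails at once if the tray is tipped by more than 20 degrees (angle between tray's own z axis and vertical above 0.35 rad).
It fails at once if a bystander is pushed more than 30 mm or knocked over (distance of any of tiprack, bottle, tube from where it was at the start of the episode above 0.03 m or angle between any of bottle, tube's own z axis and vertical above 0.4 rad).
It also fails if it takes over 58 s, if anything falls off the work surface, if the arm or the gripper's body presses on something with over 40 N, if the wrist force passes 120 N, or if a joint passes its speed limit or range.

## Working session

There is one attempt and no reset: what is moved stays moved. The work goes in short steps, Python scripts to look and compute and a tool call to move; the robot and the scene stay as the last step left them, time stands still between calls to the robot, and variables do not carry over. Pictures are saved under pics/ and viewed, at most 10 in all, crops included, and the job is handed in when it is done.

Besides the shell and the picture viewer there is one more tool, called as name(argument=value, ...) on one line, values as JSON. arm_command: Moves the arm, as the interface text tells. Its arguments: {"type":"object","properties":{"motion":{"type":"string"}},"required":["motion"]}

```bash
mkdir -p pics; ls
python3 - <<'E'
from rig import env
import cv2,numpy as np
s=env.sense()
print({k:np.round(v,3).tolist() for k,v in s.items()}, env.tip_reach)
for n in("scene","top"):
    p,d=env.snapshot(n); cv2.imwrite(f"pics/{n}0.png",p); np.save(f"pics/{n}0.npy",d)
    c=env.calibration(n); print({k:np.round(v,4).tolist() for k,v in c.items()})
E
```

```text
pics
{'clock': 0.0, 'q': [-1.228, 0.309, 1.635, 0.0, 1.2, -0.07], 'qvel': [0.001, -0.0, -0.001, 0.002, 0.0, 0.001], 'tau': [0.0, -41.525, -27.667, -0.0, 0.01, -0.0], 'position': [0.25, -0.572, 0.252], 'eef_rot': [[0.916, 0.401, -0.001], [0.401, -0.916, 0.002], [0.0, -0.002, -1.0]], 'force': [0.374, 0.213, 0.256], 'ft_torque': [0.009, -0.003, 0.026], 'grip_force': 0.0, 'grip_width': 0.086} 0.022
{'intrinsics': [[435.3181, 0.0, 253.4743], [0.0, 435.3181, 198.2782], [0.0, 0.0, 1.0]], 'dist_coeffs': [0.0569, 0.0, 0.0, 0.0, 0.0], 'cam_to_world': [[0.9999, 0.0112, 0.0087, 0.5296], [0.0058, -0.881, 0.473, -0.4897], [0.013, -0.4729, -0.881, 0.983], [0.0, 0.0, 0.0, 1.0]]}
{'intrinsics': [[488.1674, 0.0, 254.9996], [0.0, 488.1674, 203.807], [0.0, 0.0, 1.0]], 'dist_coeffs': [-0.2152, 0.0, 0.0, 0.0, 0.0], 'cam_to_world': [[0.0155, -0.9936, 0.1115, 0.3871], [-0.9999, -0.0152, 0.0036, -0.0098], [-0.0019, -0.1116, -0.9938, 1.521], [0.0, 0.0, 0.0, 1.0]]}
```

View pics/top0.png

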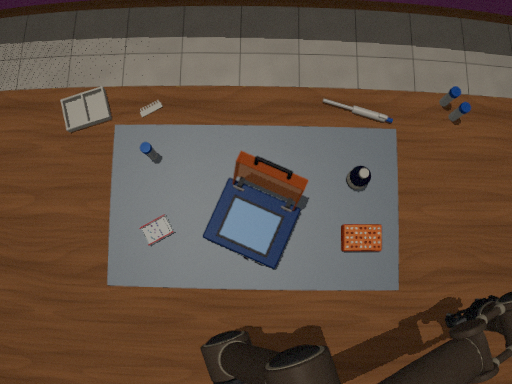

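View pics/scene0.png

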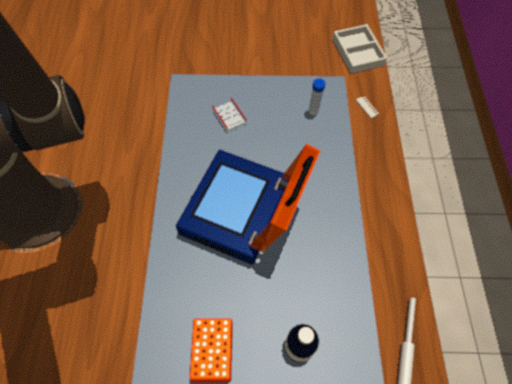

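The top view shows the viewer at about (252,223), the tray at (157,230) to its left, the rack at (362,238), the bottle at (358,178), the tube at (150,152) and the cover handle at (273,167). I'll enlarge this area to read the corners.

```bash
python3 - <<'E'
import cv2
p=cv2.imread("pics/top0.png")
a=cv2.resize(p[145:275,132:312],None,fx=4.4,fy=4.4,interpolation=cv2.INTER_CUBIC)
for i in range(132,312,10): cv2.line(a,(int((i+.5-132)*4.4),0),(int((i+.5-132)*4.4),6 if i%20 else 14),(255,255,255),1); cv2.putText(a,str(i),(int((i-132)*4.4),24),0,.35,(255,255,255),1)
for i in range(145,275,10): cv2.line(a,(0,int((i+.5-145)*4.4)),(8,int((i+.5-145)*4.4)),(255,255,255),1); cv2.putText(a,str(i),(9,int((i-145)*4.4)+6),0,.35,(255,255,255),1)
cv2.imwrite("pics/crop1.png",a); print(a.shape)
E
cat > h.py <<'E'
from rig import env
import cv2,numpy as np
def w(name,uv,z):
    "pixels -> world at height z"
    c=env.calibration(name); uv=np.float64(uv).reshape(-1,1,2)
    n=cv2.undistortPoints(uv,c["intrinsics"],c["dist_coeffs"]).reshape(-1,2)
    T=np.array(c["cam_to_world"]); r=np.c_[n,np.ones(len(n))]@T[:3,:3].T
    return T[:3,3]+r*((z-T[2,3])/r[:,2])[:,None]
def px(name,P):
    c=env.calibration(name); T=np.linalg.inv(c["cam_to_world"])
    rv,_=cv2.Rodrigues(T[:3,:3]); return cv2.projectPoints(np.float64(P).reshape(-1,1,3),rv,T[:3,3],c["intrinsics"],c["dist_coeffs"])[0].reshape(-1,2)
E
```

```text
(572, 792, 3)
```

View pics/crop1.png

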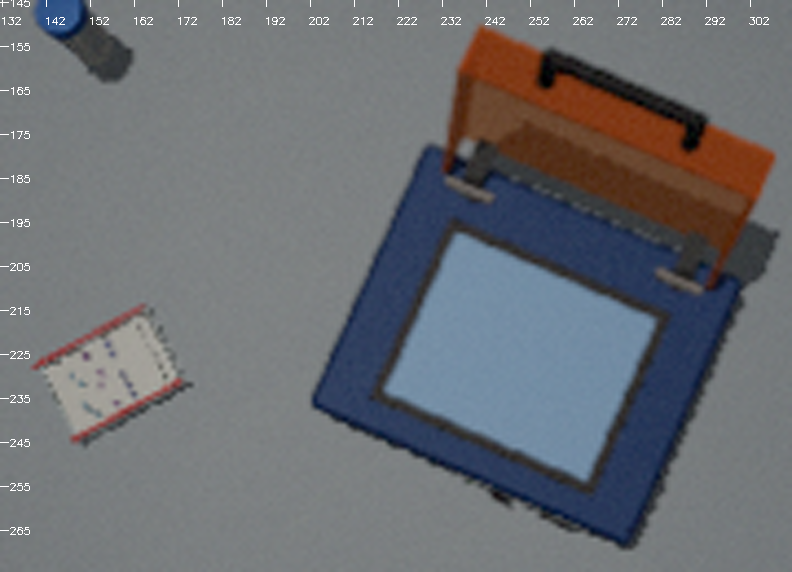

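Run:
```python
from h import *
f=lambda L:np.array(L)/4.4+[132-.4,145-.4]
def rep(n,L,z):
    P=w("top",f(L),z); c=P.mean(0)
    print(n,c.round(4),"sides",[np.linalg.norm(P[i]-P[(i+1)%4]).round(4) for i in range(4)],"ang",[np.degrees(np.arctan2(*(P[(i+1)%4]-P[i])[1::-1])).round(1) for i in range(4)])
rep("glass",[(455,232),(663,317),(590,485),(384,390)],.06)
rep("box",[(430,147),(741,278),(632,545),(314,405)],.06)
rep("tray",[(37,367),(145,308),(184,381),(75,440)],.022)
print(w("top",f([(550,62),(703,125)]),.258+.005))
# refine from scene camera too
d=np.load("pics/top0.npy"); print(d[225,157],d[225,252])
```

```text
glass [0.4856 0.0082 0.06  ] sides [np.float64(0.1539), np.float64(0.1249), np.float64(0.1543), np.float64(0.1186)] ang [np.float64(-111.5), np.float64(157.2), np.float64(66.2), np.float64(-23.0)]
box [0.4943 0.0042 0.06  ] sides [np.float64(0.2321), np.float64(0.1968), np.float64(0.2363), np.float64(0.1943)] ang [np.float64(-112.2), np.float64(158.4), np.float64(67.2), np.float64(-22.9)]
tray [0.4702 0.2997 0.022 ] sides [np.float64(0.0878), np.float64(0.059), np.float64(0.088), np.float64(0.0587)] ang [np.float64(-60.5), np.float64(-149.9), np.float64(119.4), np.float64(29.8)]
[[ 0.64751255 -0.00755401  0.263     ]
 [ 0.61081472 -0.09911335  0.263     ]]
1.5176536 1.4605204
```

Run:
```python
import cv2
p=cv2.imread("pics/scene0.png")
a=cv2.resize(p[90:265,170:330],None,fx=3.4,fy=3.4,interpolation=cv2.INTER_CUBIC)
cv2.imwrite("pics/crop2.png",a); print(a.shape)
```

```text
(595, 544, 3)
```

View pics/crop2.png

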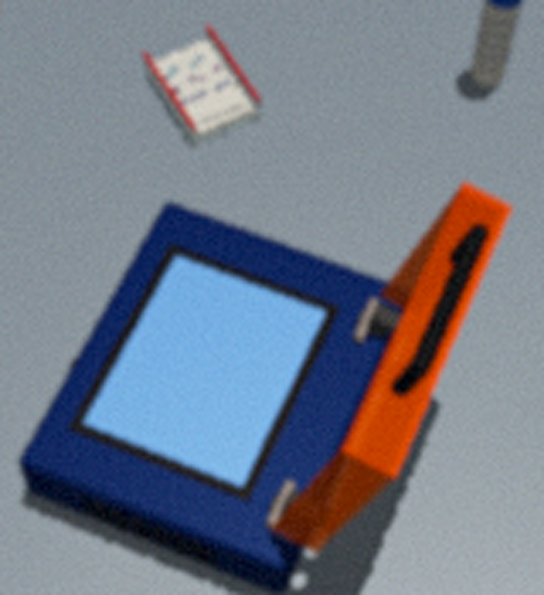

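Run:
```python
from h import *
f=lambda L:np.array(L)/3.4+[170-.4,90-.4]
def rep(n,L,z):
    P=w("scene",f(L),z); c=P.mean(0)
    print(n,c.round(4),"sides",[float(np.linalg.norm(P[i]-P[(i+1)%4]).round(4)) for i in range(4)],"ang",[float(np.degrees(np.arctan2(*(P[(i+1)%4]-P[i])[1::-1])).round(1)) for i in range(4)])
rep("glass",[(177,252),(329,312),(246,490),(82,425)],.06)
rep("tray",[(147,53),(210,27),(259,102),(193,129)],.022)
# geometric handle prediction
g=np.array([.487,.0075]); a=np.radians(-22.5); R=np.array([[np.cos(a),-np.sin(a)],[np.sin(a),np.cos(a)]])
h=g+R@[.09,0]
for t in(1.833,1.3,.785):
    x=-.207*np.cos(t)+.016*np.sin(t); z=.064+.207*np.sin(t)+.016*np.cos(t)
    H=np.r_[h+R@[x,0],z]; print(t,H.round(4),px("top",H),px("scene",H))
```

```text
glass [0.485  0.0075 0.06  ] sides [0.1224, 0.1519, 0.1238, 0.1548] ang [-24.0, -112.2, 157.4, 67.2]
tray [0.4694 0.2979 0.022 ] sides [0.0588, 0.0886, 0.0598, 0.0874] ang [29.3, -61.6, -151.9, 117.8]
1.833 [ 0.634  -0.0534  0.2598] [[273.95836771 164.25072243]] [[303.75683916 176.99352849]]
1.3 [ 0.5332 -0.0117  0.2677] [[257.52252    201.73276783]] [[251.97326724 156.10145906]]
0.785 [0.4453 0.0248 0.2216] [[243.29070564 236.34069133]] [[209.93318072 153.33386782]]
```

```bash
cat >> h.py <<'E'
from scipy.spatial.transform import Rotation as Ro
def down(yaw,pitch=0):
    "tool pointing down, tool y at yaw deg; pitch turns about tool x"
    return Ro.from_euler('z',yaw-90,degrees=True)*Ro.from_matrix(np.c_[[0,-1,0],[-1,0,0],[0,0,-1.]].T if 0 else np.diag([-1.,1,-1]))*Ro.from_euler('x',pitch,degrees=True)
def plan(wps,hand):
    "wps: (xyz, yaw, n rows[, pitch])"
    s=env.sense(); p=np.array(s["position"]); r=Ro.from_matrix(s["eef_rot"]); out=[]
    for q,yaw,n,*pt in wps:
        q=np.array(q); R1=down(yaw,*pt); rv=(r.inv()*R1).as_rotvec(); p0=p;r0=r
        for k in range(1,n+1):
            pn=p0+(q-p0)*k/n; rn=r0*Ro.from_rotvec(rv*k/n)
            t=r.inv().apply(pn-p); a=(r.inv()*rn).as_rotvec(degrees=True)
            out.append(" ".join(f"{v:.1f}" for v in a)+" "+" ".join(f"{v:.3f}" for v in t)+f" {hand}"); p,r=pn,rn
    for i in range(0,len(out),12): print("; ".join(out[i:i+12]))
E
python3 - <<'E'
from h import *
print(down(-66.3).as_matrix().round(3))
plan([((.33,-.42,.38),-50,5),((.40,0,.38),-15,9),((.47,.299,.16),30,10)],1)
E
```

```text
[[ 0.916  0.402  0.   ]
 [ 0.402 -0.916  0.   ]
 [ 0.     0.    -1.   ]]
-0.0 -0.0 -3.3 0.027 -0.021 -0.026 1; -0.0 -0.0 -3.3 0.028 -0.020 -0.026 1; -0.0 -0.0 -3.3 0.029 -0.018 -0.026 1; -0.0 -0.0 -3.3 0.030 -0.017 -0.026 1; -0.0 -0.0 -3.3 0.031 -0.015 -0.026 1; 0.0 0.0 -3.9 0.036 -0.031 -0.000 1; 0.0 0.0 -3.9 0.038 -0.028 -0.000 1; 0.0 0.0 -3.9 0.040 -0.026 -0.000 1; 0.0 0.0 -3.9 0.041 -0.023 -0.000 1; 0.0 0.0 -3.9 0.043 -0.020 -0.000 1; 0.0 0.0 -3.9 0.044 -0.017 -0.000 1; 0.0 0.0 -3.9 0.045 -0.014 -0.000 1
0.0 0.0 -3.9 0.046 -0.011 -0.000 1; 0.0 0.0 -3.9 0.047 -0.008 -0.000 1; -0.0 -0.0 -4.5 0.031 -0.001 0.022 1; -0.0 -0.0 -4.5 0.031 0.001 0.022 1; -0.0 -0.0 -4.5 0.030 0.004 0.022 1; -0.0 -0.0 -4.5 0.030 0.006 0.022 1; -0.0 -0.0 -4.5 0.029 0.009 0.022 1; -0.0 -0.0 -4.5 0.029 0.011 0.022 1; -0.0 -0.0 -4.5 0.028 0.013 0.022 1; -0.0 -0.0 -4.5 0.027 0.015 0.022 1; -0.0 -0.0 -4.5 0.025 0.017 0.022 1; -0.0 -0.0 -4.5 0.024 0.019 0.022 1
```

arm_command(motion="0 0 -3.3 0.027 -0.021 -0.026 1; 0 0 -3.3 0.028 -0.020 -0.026 1; 0 0 -3.3 0.029 -0.018 -0.026 1; 0 0 -3.3 0.030 -0.017 -0.026 1; 0 0 -3.3 0.031 -0.015 -0.026 1; 0 0 -3.9 0.036 -0.031 0 1; 0 0 -3.9 0.038 -0.028 0 1; 0 0 -3.9 0.040 -0.026 0 1; 0 0 -3.9 0.041 -0.023 0 1; 0 0 -3.9 0.043 -0.020 0 1; 0 0 -3.9 0.044 -0.017 0 1; 0 0 -3.9 0.045 -0.014 0 1")

```text
clock: 1.6
position: [0.3828, -0.092, 0.3829]
eef_rot: [[0.382, 0.924, -0.0], [0.924, -0.382, 0.0], [0.0, -0.0, -1.0]]
force: [0.1, -0.2, -0.1]
grip_width: 0.0853
grip_force: 0.0
```

arm_command(motion="0 0 -3.9 0.046 -0.011 0 1; 0 0 -3.9 0.047 -0.008 0 1; 0 0 -4.5 0.031 -0.001 0.022 1; 0 0 -4.5 0.031 0.001 0.022 1; 0 0 -4.5 0.030 0.004 0.022 1; 0 0 -4.5 0.030 0.006 0.022 1; 0 0 -4.5 0.029 0.009 0.022 1; 0 0 -4.5 0.029 0.011 0.022 1; 0 0 -4.5 0.028 0.013 0.022 1; 0 0 -4.5 0.027 0.015 0.022 1; 0 0 -4.5 0.025 0.017 0.022 1; 0 0 -4.5 0.024 0.019 0.022 1")

```text
clock: 3.1
position: [0.466, 0.3003, 0.162]
eef_rot: [[-0.506, 0.862, -0.001], [0.862, 0.506, -0.0], [-0.0, -0.001, -1.0]]
force: [0.4, -0.5, -0.6]
grip_width: 0.0854
grip_force: 0.0
```

Run:
```python
from h import *
s=env.sense(); print(s["clock"],s["position"],s["eef_rot"],s["force"])
plan([((.470,.299,.06),30,4)],1);
```

```text
3.1 [0.46602011 0.30026491 0.1620351 ] [[-5.06160843e-01  8.62438780e-01 -7.43695901e-04]
 [ 8.62439099e-01  5.06160614e-01 -4.82258342e-04]
 [-3.94887220e-05 -8.85492712e-04 -9.99999607e-01]] [ 0.39312717 -0.45249276 -0.59436886]
-0.0 0.0 0.1 -0.001 0.001 0.026 1; -0.0 0.0 0.1 -0.001 0.001 0.026 1; -0.0 0.0 0.1 -0.001 0.001 0.026 1; -0.0 0.0 0.1 -0.001 0.001 0.026 1
```

Accurate tracking. I'll descend in two stages, then check from the cameras.

arm_command(motion="0 0 0.1 -0.001 0.001 0.026 1; 0 0 0.1 -0.001 0.001 0.026 1; 0 0 0.1 -0.001 0.001 0.026 1; 0 0 0.1 -0.001 0.001 0.026 1; 0 0 0 0 0 0 1")

```text
clock: 3.72
position: [0.4694, 0.2967, 0.0567]
eef_rot: [[-0.498, 0.867, -0.006], [0.867, 0.498, -0.003], [0.0, -0.006, -1.0]]
force: [-0.0, -0.1, -0.2]
grip_width: 0.0855
grip_force: 0.0
```

Run:
```python
from h import *
print(env.sense()["position"])
a=env.snapshot("scene")[0][75:145,190:270]; b=env.snapshot("top")[0][195:265,117:197]
cv2.imwrite("pics/g1.png",np.hstack([cv2.resize(i,None,fx=5,fy=5,interpolation=cv2.INTER_CUBIC) for i in(a,b)]))
```

```text
[0.4693866  0.29670249 0.05671424]
```

View pics/g1.png

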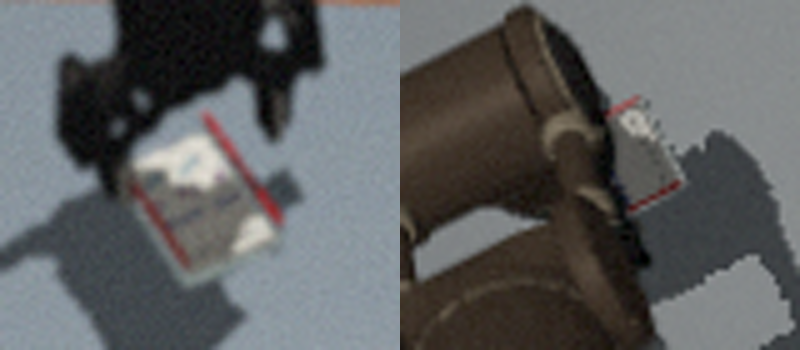

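The fingers straddle the long red walls in the scene view, with the left tip at crop (122,195) and the right tip at (275,138). I'll go down and close.

arm_command(motion="0 0 0 0 0.002 0.010 1; 0 0 0 0 0 0.010 1; 0 0 0 0 0 0.007 1; 0 0 0 0 0 0 1; 0 0 0 0 0 0 0; 0 0 0 0 0 0 0; 0 0 0 0 0 0 0; 0 0 0 0 0 0 0; 0 0 0 0 0 0 0")

```text
clock: 4.95
position: [0.4741, 0.2993, 0.0331]
eef_rot: [[-0.498, 0.867, 0.001], [0.867, 0.498, 0.001], [-0.0, 0.001, -1.0]]
force: [0.1, -0.4, 5.9]
grip_width: 0.0594
grip_force: 65.5
```

arm_command(motion="0 0 0 0 0 -0.005 0; 0 0 0 0 0 -0.010 0; 0 0 0 0 0 -0.015 0; 0 0 0 0 0 -0.02 0; 0 0 0 0 0 0 0")

```text
clock: 5.58
position: [0.4756, 0.3001, 0.0852]
eef_rot: [[-0.498, 0.867, 0.005], [0.867, 0.498, 0.003], [-0.0, 0.006, -1.0]]
force: [0.3, 0.6, -2.1]
grip_width: 0.0601
grip_force: 65.0
```

Run:
```python
from h import *
s=env.sense(); print(s["position"],s["force"],s["ft_torque"],s["grip_width"])
a=env.snapshot("scene")[0][65:145,185:275]
cv2.imwrite("pics/g2.png",cv2.resize(a,None,fx=6,fy=6,interpolation=cv2.INTER_CUBIC))
```

```text
[0.4756064  0.30014151 0.08521794] [ 0.27438058  0.62048692 -2.14996672] [-0.02623569  0.0035885   0.02941816] 0.060057695342717675
```

View pics/g2.png

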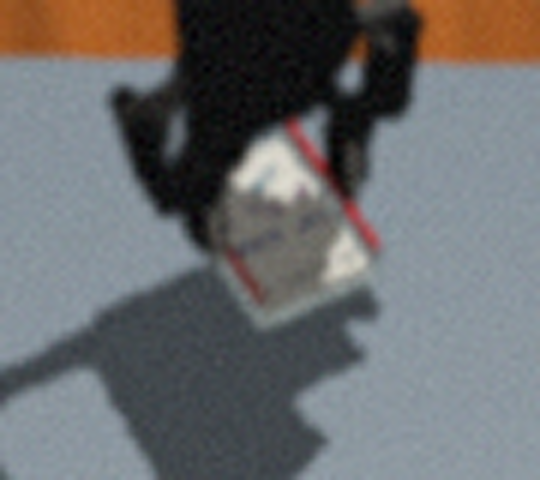

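Tray is held level (red walls between the pads, about 1.9 N). Next it goes over the glass.

Run:
```python
from h import *
plan([((.46,.25,.2),15,4),((.4853,.0078,.2),-22.7,9),((.4853,.0078,.105),-22.7,5)],0)
```

```text
0.1 -0.0 3.7 -0.009 -0.009 -0.029 0; 0.1 -0.0 3.7 -0.010 -0.009 -0.029 0; 0.1 -0.0 3.7 -0.010 -0.008 -0.029 0; 0.1 -0.0 3.7 -0.011 -0.007 -0.029 0; 0.0 0.0 4.2 -0.027 -0.004 0.000 0; 0.0 0.0 4.2 -0.027 -0.002 0.000 0; 0.0 0.0 4.2 -0.027 -0.000 0.000 0; 0.0 0.0 4.2 -0.027 0.002 0.000 0; 0.0 0.0 4.2 -0.027 0.004 0.000 0; 0.0 0.0 4.2 -0.026 0.006 0.000 0; 0.0 0.0 4.2 -0.026 0.008 0.000 0; 0.0 0.0 4.2 -0.025 0.009 0.000 0
0.0 0.0 4.2 -0.025 0.011 0.000 0; 0.0 0.0 0.0 0.000 -0.000 0.019 0; 0.0 0.0 0.0 0.000 -0.000 0.019 0; 0.0 0.0 -0.0 0.000 -0.000 0.019 0; 0.0 0.0 0.0 0.000 -0.000 0.019 0; 0.0 0.0 -0.0 0.000 -0.000 0.019 0
```

arm_command(motion="0.1 0 3.7 -0.009 -0.009 -0.029 0; 0.1 0 3.7 -0.010 -0.009 -0.029 0; 0.1 0 3.7 -0.010 -0.008 -0.029 0; 0.1 0 3.7 -0.011 -0.007 -0.029 0; 0 0 4.2 -0.027 -0.004 0 0; 0 0 4.2 -0.027 -0.002 0 0; 0 0 4.2 -0.027 0 0 0; 0 0 4.2 -0.027 0.002 0 0; 0 0 4.2 -0.027 0.004 0 0; 0 0 4.2 -0.026 0.006 0 0; 0 0 4.2 -0.026 0.008 0 0; 0 0 4.2 -0.025 0.009 0 0")

```text
clock: 7.12
position: [0.4843, 0.0333, 0.1982]
eef_rot: [[0.32, 0.947, -0.008], [0.947, -0.32, -0.003], [-0.005, -0.006, -1.0]]
force: [-0.6, -0.0, -1.6]
grip_width: 0.0597
grip_force: 65.8
```

arm_command(motion="0 0 4.2 -0.025 0.011 0 0; 0 0 0 0 0 0.019 0; 0 0 0 0 0 0.019 0; 0 0 0 0 0 0.019 0; 0 0 0 0 0 0.019 0; 0 0 0 0 0 0.014 0; 0 0 0 0 0 0 0; 0 0 0 0 0 0 0")

```text
clock: 8.12
position: [0.4873, 0.0067, 0.1093]
eef_rot: [[0.387, 0.922, -0.006], [0.922, -0.387, -0.003], [-0.005, -0.004, -1.0]]
force: [-0.1, -0.4, -1.5]
grip_width: 0.0596
grip_force: 65.8
```

Run:
```python
from h import *
s=env.sense(); print(s["position"],s["force"],s["grip_width"]); print(s["eef_rot"].round(3))
plan([((.4853,.0078,.094),-22.7,4)],0)
a=env.snapshot("scene")[0][140:265,170:325]
cv2.imwrite("pics/g3.png",cv2.resize(a,None,fx=4.5,fy=4.5,interpolation=cv2.INTER_CUBIC))
```

```text
[0.48727636 0.00670987 0.10926052] [-0.10160155 -0.41814019 -1.52189735] 0.05960342756365644
[[ 0.387  0.922 -0.006]
 [ 0.922 -0.387 -0.003]
 [-0.005 -0.004 -1.   ]]
-0.1 0.1 -0.0 0.000 -0.001 0.004 0; -0.1 0.1 -0.0 0.000 -0.001 0.004 0; -0.1 0.1 -0.0 0.000 -0.001 0.004 0; -0.1 0.1 -0.0 0.000 -0.001 0.004 0
```

View pics/g3.png

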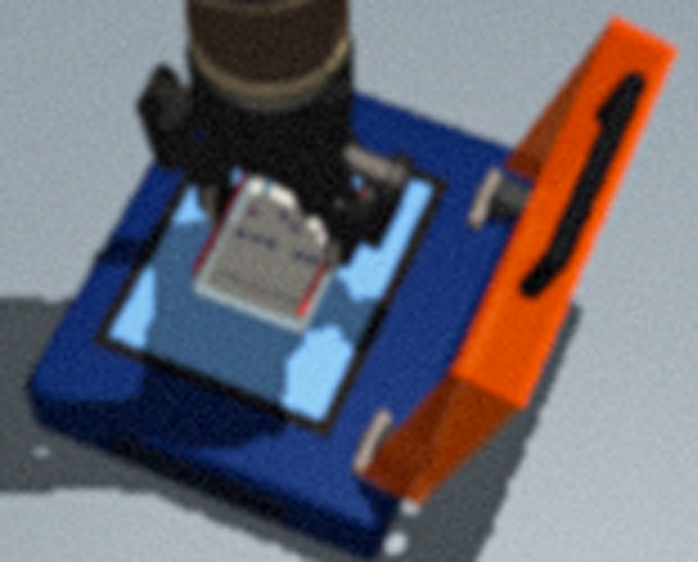

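The tray sits level over the glass, parallel to the hinge, with its near end at crop (195,283)-(310,330). Lowering it gently.

arm_command(motion="-0.1 0.1 0 0 -0.001 0.004 0; -0.1 0.1 0 0 -0.001 0.004 0; -0.1 0.1 0 0 0 0.003 0; 0 0 0 0 0 0.002 0; 0 0 0 0 0 0.001 0; 0 0 0 0 0 0 0; 0 0 0 0 0 0 0")

```text
clock: 9.05
position: [0.4851, 0.0075, 0.0949]
eef_rot: [[0.387, 0.922, 0.001], [0.922, -0.387, 0.0], [0.0, 0.001, -1.0]]
force: [-0.3, -0.8, -1.4]
grip_width: 0.0598
grip_force: 65.8
```

arm_command(motion="0 0 0 0 0 0.001 0; 0 0 0 0 0 0.001 0; 0 0 0 0 0 0 0")

```text
clock: 9.43
position: [0.485, 0.0075, 0.0931]
eef_rot: [[0.387, 0.922, 0.0], [0.922, -0.387, 0.0], [0.0, 0.0, -1.0]]
force: [-0.9, -0.5, 1.3]
grip_width: 0.0597
grip_force: 66.1
```

Seated (the load went from -1.5 to +1.3 N). Releasing and rising.

arm_command(motion="0 0 0 0 0 0 0.9; 0 0 0 0 0 0 0.9; 0 0 0 0 0 0 0.9; 0 0 0 0 0 -0.005 0.9; 0 0 0 0 0 -0.015 0.9; 0 0 0 0 0 -0.03 0.9; 0 0 0 0 0 -0.045 0.9; 0 0 0 0 0 -0.06 0.9; 0 0 0 0 0 -0.06 0.9; 0 0 0 0 0 -0.04 0.9; 0 0 0 0 0 0 0.9")

```text
clock: 10.8
position: [0.4871, 0.0073, 0.3538]
eef_rot: [[0.387, 0.922, 0.011], [0.922, -0.387, -0.001], [0.004, 0.011, -1.0]]
force: [0.8, -0.1, 0.0]
grip_width: 0.0768
grip_force: 0.0
```

Run:
```python
from h import *
s=env.sense(); print(s["clock"],s["position"],s["grip_width"])
a=env.snapshot("scene")[0][140:265,170:325]; b=env.snapshot("top")[0][145:275,190:320]
cv2.imwrite("pics/g4.png",np.hstack([cv2.resize(a,(430,347),interpolation=cv2.INTER_CUBIC),cv2.resize(b,(347,347),interpolation=cv2.INTER_CUBIC)]))
```

```text
10.8 [0.48712417 0.00730118 0.35379762] 0.07683060560955393
```

View pics/g4.png

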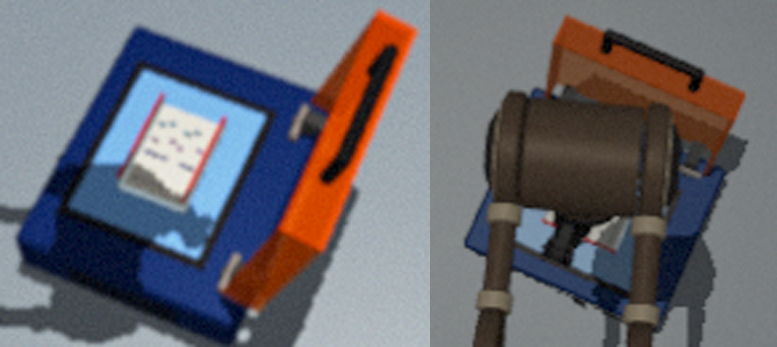

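Run:
```python
from h import *
k=155/430
f=lambda L:np.array(L)*k+[170-.4,140-.4]
def c(L,z): P=w("scene",f(L),z); return P.mean(0),P
g,_=c([(139,68),(268,114),(204,262),(68,208)],.06)
t,P=c([(160,97),(225,121),(187,199),(121,177)],.082)
a=np.radians(-22.7);R=np.array([[np.cos(a),-np.sin(a)],[np.sin(a),np.cos(a)]])
print(g,t,"tray in glass",R.T@(t-g)[:2], np.degrees(np.arctan2(*(P[0]-P[3])[1::-1])))
hs=(w("scene",f([(390,50)]),.262)+w("scene",f([(327,180)]),.262))/2
ht=w("top",np.array([(607,37),(698,78)])*[130/347]*1+np.array([190-430*130/347-.3,145-.3]),.263)
print(hs,ht.mean(0))
plan([((.631,-.053,.36),-22.7,5),((.631,-.053,.30),-22.7,3)],.5)
```

```text
[0.48457835 0.00745203 0.06      ] [0.48803537 0.00789318 0.082     ] tray in glass [0.00301899 0.00174106] 69.18070680750212
[[ 0.62444668 -0.06241674  0.262     ]] [ 0.62808435 -0.05090091  0.263     ]
0.0 -0.0 -0.0 0.000 0.032 -0.002 0.5; 0.0 -0.0 -0.0 0.000 0.032 -0.002 0.5; 0.0 -0.0 -0.0 0.000 0.032 -0.002 0.5; 0.0 -0.0 -0.0 0.000 0.032 -0.002 0.5; 0.0 -0.0 -0.0 0.000 0.032 -0.002 0.5; -0.0 0.0 0.0 0.000 0.000 0.020 0.5; -0.0 0.0 0.0 0.000 -0.000 0.020 0.5; -0.0 0.0 0.0 0.000 0.000 0.020 0.5
```

Tray is within about 3 mm of the glass middle. Now above the handle.

arm_command(motion="0 0 0 0 0.031 -0.002 0.5; 0 0 0 0 0.031 -0.002 0.5; 0 0 0 0 0.031 -0.002 0.5; 0 0 0 0 0.031 -0.002 0.5; 0 0 0 0 0.030 -0.002 0.5; 0 0 0 0 0 0.020 0.5; 0 0 0 0 0 0.020 0.5; 0 0 0 0 0 0.020 0.5; 0 0 0 0 0 0 0.5")

```text
clock: 12.02
position: [0.6243, -0.0514, 0.2943]
eef_rot: [[0.386, 0.922, -0.006], [0.922, -0.386, 0.001], [-0.001, -0.006, -1.0]]
force: [0.8, -0.1, 0.4]
grip_width: 0.0425
grip_force: 0.0
```

Run:
```python
from h import *
s=env.sense(); print(s["clock"],s["position"],s["grip_width"]); print(s["eef_rot"].round(3))
plan([((.630,-.053,.261),-22.7,5)],.5)
a=env.snapshot("scene")[0][120:260,240:350]; b=env.snapshot("top")[0][130:230,220:330]
cv2.imwrite("pics/g5.png",np.hstack([cv2.resize(a,(440,560),interpolation=cv2.INTER_CUBIC),cv2.resize(b,(352,560),interpolation=cv2.INTER_CUBIC)]))
```

```text
12.025 [ 0.62430981 -0.05137727  0.2942823 ] 0.042538529661339315
[[ 0.386  0.922 -0.006]
 [ 0.922 -0.386  0.001]
 [-0.001 -0.006 -1.   ]]
-0.1 0.0 -0.0 0.000 0.001 0.007 0.5; -0.1 0.0 -0.0 0.000 0.001 0.007 0.5; -0.1 0.0 -0.0 0.000 0.001 0.007 0.5; -0.1 0.0 -0.0 0.000 0.001 0.007 0.5; -0.1 0.0 -0.0 0.000 0.001 0.007 0.5
```

View pics/g5.png

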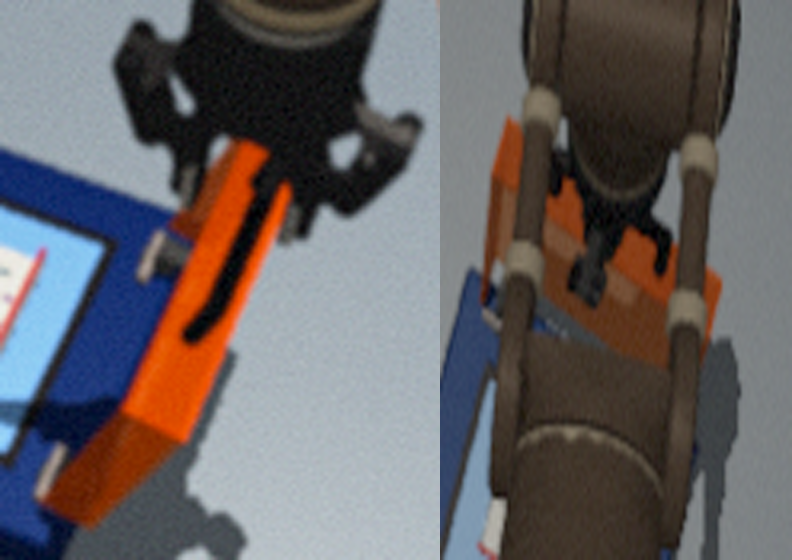

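The finger tips (crop (185,195) and (295,235)) straddle the bar near its middle. Going down and closing.

arm_command(motion="-0.1 0 0 0 0.001 0.007 0.5; -0.1 0 0 0 0.001 0.007 0.5; -0.1 0 0 0 0.001 0.007 0.5; 0 0 0 0 0.001 0.007 0.5; 0 0 0 0 0.001 0.006 0.5; 0 0 0 0 0 0 0.5; 0 0 0 0 0 0 0; 0 0 0 0 0 0 0; 0 0 0 0 0 0 0; 0 0 0 0 0 0 0; 0 0 0 0 0 0 0")

```text
clock: 13.5
position: [0.6297, -0.0532, 0.2643]
eef_rot: [[0.387, 0.922, 0.001], [0.922, -0.387, -0.0], [0.0, 0.001, -1.0]]
force: [-5.7, 2.7, 3.5]
grip_width: 0.0097
grip_force: 58.4
```

Run:
```python
from h import *
s=env.sense(); print(s["clock"],s["position"],s["force"],s["grip_width"],s["grip_force"]); print(s["eef_rot"].round(3))
```

```text
13.5 [ 0.62971989 -0.05321786  0.26433441] [-5.70674489  2.73008727  3.51374664] 0.009742280603022934 58.429352045059204
[[ 0.387  0.922  0.001]
 [ 0.922 -0.387 -0.   ]
 [ 0.     0.001 -1.   ]]
```

```bash
cat >> h.py <<'E'
YAW=-22.7
a_=np.radians(YAW); X=np.array([np.cos(a_),np.sin(a_),0])
def bar(t): return X*(-.207*np.cos(t)+.016*np.sin(t))+np.array([0,0,.207*np.sin(t)+.016*np.cos(t)])
def pitch(t): return -20*(1.833-t)/(1.833-.785)
HINGE=np.array([.4853,.0078,.064])+.09*X
def tnow():
    s=env.sense(); b=np.array(s["position"])+np.array(s["eef_rot"])[:,2]*.0045-HINGE
    return np.arctan2(b[2],-(b@X))+np.arctan2(-.016,.207) , np.hypot(b[2],b@X)
def arc(t0,t1,n,base=None):
    s=env.sense(); p0=np.array(s["position"]); z0=np.array(s["eef_rot"])[:,2]*.0045; w_=[]
    for k in range(1,n+1):
        t=t0+(t1-t0)*k/n; zk=down(YAW,pitch(t)).as_matrix()[:,2]*.0045
        w_.append((p0+z0+bar(t)-bar(t0)-zk,YAW,1,pitch(t)))
    plan(w_,0)
E
python3 - <<'E'
from h import *
print(tnow()); arc(1.833,1.35,12)
E
```

```text
(np.float64(1.8223051715136362), np.float64(0.2069083817376424))
-0.7 -0.0 -0.0 -0.000 -0.008 -0.003 0; -0.8 0.0 -0.0 0.000 -0.008 -0.002 0; -0.8 -0.0 0.0 0.000 -0.008 -0.002 0; -0.8 0.0 -0.0 -0.000 -0.008 -0.002 0; -0.8 -0.0 0.0 -0.000 -0.008 -0.002 0; -0.8 0.0 0.0 0.000 -0.008 -0.002 0; -0.8 -0.0 -0.0 0.000 -0.008 -0.001 0; -0.8 0.0 -0.0 -0.000 -0.008 -0.001 0; -0.8 -0.0 0.0 0.000 -0.008 -0.001 0; -0.8 0.0 -0.0 -0.000 -0.008 -0.001 0; -0.8 0.0 -0.0 -0.000 -0.008 -0.000 0; -0.8 -0.0 0.0 0.000 -0.008 -0.000 0
```

arm_command(motion="-0.8 0 0 0 -0.008 -0.003 0; -0.8 0 0 0 -0.008 -0.002 0; -0.8 0 0 0 -0.008 -0.002 0; -0.8 0 0 0 -0.008 -0.002 0; -0.8 0 0 0 -0.008 -0.002 0; -0.8 0 0 0 -0.008 -0.002 0; 0 0 0 0 0 0 0")

```text
clock: 14.38
position: [0.5862, -0.0349, 0.2755]
eef_rot: [[0.386, 0.919, 0.083], [0.922, -0.385, -0.034], [0.001, 0.09, -0.996]]
force: [1.8, 0.1, -0.8]
grip_width: 0.0096
grip_force: 58.9
```

Run:
```python
from h import *
s=env.sense(); print(s["force"],s["grip_width"],s["position"],s["eef_rot"].round(3)[:,2]); t=tnow()[0]; print(tnow()); arc(t,t-.48,12)
```

```text
[ 1.8247813   0.14988462 -0.84053521] 0.009582385017185214 [ 0.58623685 -0.03486315  0.27547929] [ 0.083 -0.034 -0.996]
(np.float64(1.589903976912297), np.float64(0.2079598841801263))
-0.3 -0.0 -0.0 -0.000 -0.008 -0.001 0; -0.8 0.0 -0.0 -0.000 -0.008 -0.001 0; -0.8 -0.0 0.0 0.000 -0.008 -0.001 0; -0.8 0.0 -0.0 -0.000 -0.008 -0.001 0; -0.8 -0.0 0.0 -0.000 -0.008 -0.000 0; -0.8 -0.0 0.0 0.000 -0.008 -0.000 0; -0.8 0.0 -0.0 -0.000 -0.008 0.000 0; -0.8 -0.0 0.0 0.000 -0.008 0.000 0; -0.8 0.0 -0.0 0.000 -0.008 0.000 0; -0.8 -0.0 0.0 -0.000 -0.008 0.001 0; -0.8 0.0 0.0 0.000 -0.008 0.001 0; -0.8 0.0 -0.0 -0.000 -0.008 0.001 0
```

Forces are low and the radius matches, so I continue along the arc.

arm_command(motion="-0.5 0 0 0 -0.008 -0.001 0; -0.8 0 0 0 -0.008 -0.001 0; -0.8 0 0 0 -0.008 -0.001 0; -0.8 0 0 0 -0.008 -0.001 0; -0.8 0 0 0 -0.008 0 0; -0.8 0 0 0 -0.008 0 0; -0.8 0 0 0 -0.008 0 0; -0.8 0 0 0 -0.008 0 0; -0.8 0 0 0 -0.008 0 0; -0.8 0 0 0 -0.008 0.001 0; -0.8 0 0 0 -0.008 0.001 0; 0 0 0 0 0 0 0")

```text
clock: 15.88
position: [0.5062, -0.001, 0.2657]
eef_rot: [[0.386, 0.896, 0.219], [0.922, -0.376, -0.09], [0.001, 0.237, -0.972]]
force: [-3.3, 2.1, 13.0]
grip_width: 0.0102
grip_force: 63.7
```

Run:
```python
from h import *
s=env.sense(); print(s["force"],s["grip_width"],s["position"],s["eef_rot"].round(3)[:,2]); t=tnow()[0]; print(tnow()); arc(t,.785,9)
```

```text
[-3.3414262   2.08595953 13.02927758] 0.010198598971263795 [ 0.50619199 -0.00102852  0.26566558] [ 0.219 -0.09  -0.972]
(np.float64(1.1696727718691087), np.float64(0.20812093958906608))
0.2 -0.1 -0.1 -0.000 -0.009 0.001 0; -0.8 0.0 0.0 -0.000 -0.009 0.001 0; -0.8 0.0 -0.0 0.000 -0.009 0.002 0; -0.8 -0.0 0.0 -0.000 -0.009 0.002 0; -0.8 0.0 0.0 -0.000 -0.009 0.002 0; -0.8 0.0 -0.0 0.000 -0.009 0.002 0; -0.8 -0.0 -0.0 -0.000 -0.009 0.003 0; -0.8 0.0 -0.0 0.000 -0.008 0.003 0; -0.8 -0.0 0.0 -0.000 -0.008 0.003 0
```

arm_command(motion="-0.2 0 0 0 -0.009 -0.001 0; -0.6 0 0 0 -0.009 0.001 0; -0.8 0 0 0 -0.009 0.001 0; -0.8 0 0 0 -0.009 0.002 0; 0 0 0 0 0 0 0")

```text
clock: 16.5
position: [0.4736, 0.0127, 0.2512]
eef_rot: [[0.386, 0.887, 0.253], [0.922, -0.372, -0.105], [0.001, 0.274, -0.962]]
force: [-0.5, 4.8, 6.5]
grip_width: 0.0096
grip_force: 62.2
```

Run:
```python
from h import *
s=env.sense(); print(s["force"],s["grip_width"],s["position"],s["eef_rot"].round(3)[:,2]); t=tnow()[0]; print(tnow()); arc(t,.785,5)
```

```text
[-0.50866001  4.83991303  6.51326542] 0.00962040414035134 [0.47361931 0.01265748 0.25117379] [ 0.253 -0.105 -0.962]
(np.float64(0.987243836737279), np.float64(0.2090887260802785))
-1.0 -0.1 -0.0 -0.000 -0.008 0.002 0; -0.8 -0.0 0.0 0.000 -0.008 0.002 0; -0.8 0.0 -0.0 -0.000 -0.008 0.002 0; -0.8 0.0 -0.0 -0.000 -0.008 0.003 0; -0.8 -0.0 0.0 0.000 -0.008 0.003 0
```

arm_command(motion="-0.8 0 0 0 -0.008 0.002 0; -0.8 0 0 0 -0.008 0.002 0; -0.8 0 0 0 -0.008 0.002 0; -0.8 0 0 0 -0.008 0.003 0; -0.4 0 0 0 -0.004 0.001 0; 0 0 0 0 -0.002 0.001 0; 0 0 0 0 0 0 0; 0 0 0 0 0 0 0")

```text
clock: 17.5
position: [0.444, 0.0251, 0.2291]
eef_rot: [[0.387, 0.869, 0.309], [0.922, -0.365, -0.128], [0.002, 0.334, -0.942]]
force: [0.1, 5.8, 5.4]
grip_width: 0.0096
grip_force: 62.8
```

Run:
```python
from h import *
s=env.sense(); print(s["clock"],s["force"],s["grip_width"],s["grip_force"],s["position"],s["eef_rot"].round(3)[:,2]); print(tnow())
a=env.snapshot("scene")[0][110:265,165:320]; b=env.snapshot("top")[0][165:275,195:305]
cv2.imwrite("pics/g6.png",np.hstack([cv2.resize(a,(400,400),interpolation=cv2.INTER_CUBIC),cv2.resize(b,(400,400),interpolation=cv2.INTER_CUBIC)]))
```

```text
17.5 [0.12258681 5.75715742 5.37773852] 0.009569614829184935 62.84646034240723 [0.44398202 0.02508689 0.22906561] [ 0.309 -0.128 -0.942]
(np.float64(0.8016276345983389), np.float64(0.20887579916598012))
```

View pics/g6.png

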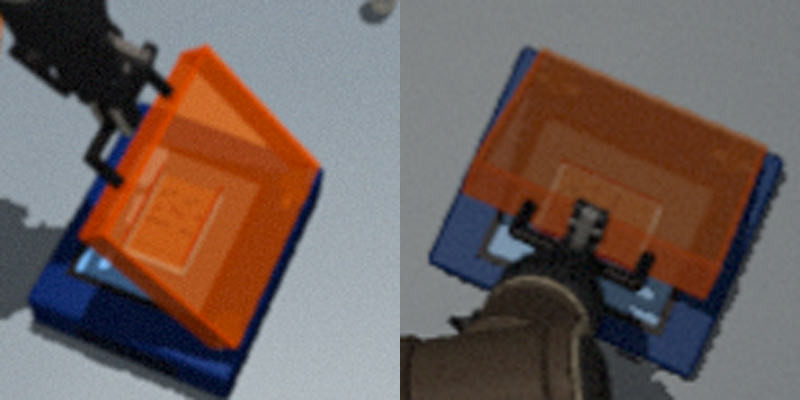

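The cover stands at about 46 degrees, held by the bow at top-crop (590,235), with the tray seen through it on the glass. One small nudge, a pause, and I'll hand in.

arm_command(motion="0 0 0 0 -0.002 0.001 0; 0 0 0 0 0 0 0; 0 0 0 0 0 0 0; 0 0 0 0 0 0 0; 0 0 0 0 0 0 0")

```text
clock: 18.23
position: [0.4426, 0.0256, 0.2278]
eef_rot: [[0.387, 0.869, 0.309], [0.922, -0.365, -0.128], [0.001, 0.335, -0.942]]
force: [-2.0, 5.7, 6.5]
grip_width: 0.01
grip_force: 63.1
```

Run:
```python
from h import *
s=env.sense(); t=tnow()[0]; print(s["clock"],s["force"],s["grip_force"],t)
if .73<t<.84 and s["grip_force"]>30: print(env.job_done())
```

```text
18.225 [-2.02755819  5.72935823  6.51782168] 63.1192409992218 0.7923699281899287
the job is handed in; nothing more can be done
None
```

The job was handed in at 18.2 s: by my measurements the tray lies about 3 mm from the middle of the glass and the gripper holds the cover still at about 45 degrees (0.79 rad), but no verdict came back.

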